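Pin back the sprung belt tensioner of a dough-sheeter drive

ROBOT

A 6-joint arm with a two-finger parallel gripper is mounted at the origin on a cart in front of the work surface, level with it; the furniture and walls round the work are solid. World frame = base frame: x ahead of the robot, y to its left, z up, the work surface at z = 0. Lengths are in m, angles in rad, forces in N, time in s.
With the tool pointing down it reaches from about 0.375 to 0.975 m from the base axis. Payload 3.8 kg.
Tool frame: the origin (TCP) lies on the centre line of the jaws, within the pads' length; the fingertips stand 14 mm ahead of it and the grasp point (between the pads) lies 5 mm behind it (bot.finger_overhang is the distance from the TCP to the fingertips, in m); y points along the fingers, x is the direction in which the jaws open and shut, and the axes are right-handed (so a half turn about y gives the same grasp; the last joint's range is limited). The gripper opens to 85 mm and grips with 20 to 120 N. Pads are 22 mm wide; open, the fingers measure 114 mm over their backs; the gripper's body (76 mm by 85 mm) begins 54 mm behind the grasp point. The pads swing forward as they close: fully open they stand 13 mm farther back than shut.
Start: joints at [-1.307, 0.264, 1.604, -0, 1.274, -0.037], TCP at [0.2, -0.645, 0.245] pointing down, gripper open.
Joint ranges: [-2.63, 2.63], [-0.94, 2.18], [0.31, 2.57], [-1.31, 4.45], [0, 2.66], [-2.55, 2.55]. Speed limits (rad/s): [2.57, 2.57, 3.14, 3.14, 3.14, 3.14].

INTERFACE

Orientations are given as a rotation vector (axis times angle).
In Python, from workcell import readout, read_camera, bot, spotter gives the robot as it stands.
- The arm moves only by the tool jog_arm, never from a script. Its argument "increments" is a list of rows, each a list of 7 numbers: the shift along the tool's x, y, z in m, then the turn, a rotation vector about the tool's x, y, z in rad, then the opening, from 0 (shut) to 1 (fully open). A call has 1 to 10 rows; each row shifts and turns the pose as measured when the row begins, along the tool's axes as they then stand; what a row does not reach is not made up. A row lasts 1/8 s, in which the tool goes at most 62.5 mm and 10.7 degrees, less where a joint would pass 70% of its speed; a pose out of reach is approached as far as the arm can. A call with a gripper value outside its range is refused whole. The fingers move at their own pace and stop on an object; "force" is the grip in N (left out, the last holds). Time passes only in rows, so rows that do not move let the fingers close. It gives the time, the measured TCP pose, the force and the opening at its end, in the units of the state.
- readout.read_state(): the state, without advancing time (a new reading comes with each control period).
- read_camera(name): name is "side" or "top"; returns a dict with "img" (480x640x3 uint8, blue, green, red), "range_z" (480x640 float32, m along the optical axis (not along the pixel's ray), 0 where there is no reading), "fx", "fy", "cx", "cy" (pixels), "distortion" ([k1, k2, p1, p2, k3] as OpenCV has them; the pictures are not rectified), "world_from_camera" (4x4, takes a point from camera to world coordinates). Camera axes: x right, y down, z forward; pixel columns grow to the right and rows downward; lengths in m; the calibration is good to about 2 mm. A picture is of the moment at which its call begins.
- bot.finish_job(): hands the job in, once; it reports no verdict.
Trained networks look in a picture, given as the dict that the camera call returned (one of the last four; its "shot" number tells which), for a name from the list of things; names that differ only in an ending like _2 or _b are one class to them, and where a whole thing is asked for, a point or a joint stands for the part that bears it (a point fixed in the world has none). Each returns a list of dicts, best first, with "p" (0 to 1); they miss things now and then, are a little off and sometimes report something else, mostly with a low value. They report only what shows in the picture. A call takes as long as a camera call.
- spotter.masks_of(picture, thing): "mask" (480x640 bool, what is visible of it) and "location" ([column, row] in pixels, amid what is visible of it).
- spotter.spot_point(picture, thing): "location" ([column, row] in pixels: a listed point, or the origin of a listed thing).
The state is a dict: "time": time; "q": joint angles; "joint_vel": joint speeds; "joint_torque": joint torques, N m; "tool_pos": TCP position; "tcp_rot": TCP orientation; "wrist_force": force on the tool from outside, world axes, zero at the start; "torque": the same for the moment, N m; "width": opening from 0.0 (shut) to 1.0 (fully open).
Only numpy, scipy, OpenCV 4.12 (cv2) and the standard library are available. Lean on these libraries where they do the work, as an engineer would, in place of code of your own. Each camera call takes 0.05 s, during which the arm holds its last target. There are 200 camera calls.

TASK

A new belt is to be fitted to this dough-sheeter drive, so lock its sprung tension wheel back: take the red-handled locking pin from its stand, put it through the hole in the blue wheel, and with it turn the wheel clockwise against the spring until you feel the pin drop into the hidden hole of the lock ring below. Push the pin fully home, collar down on the wheel, and let go so that it alone holds the wheel. Use a light hand, never ramming or jamming the pin, and leave the other things where they are.

Things in the scene. Friction and masses are not known exactly. Their poses are not given: they have to be found in the camera images.
- drive: drive unit fixed to the table: grey foot plate 150 x 190 x 12 mm, with an aluminium belt pulley (46 mm across, top at 46 mm) 88 mm from the wheel axis along its -y. Origin on the wheel axis at table height, z up. Heights above the table: top of the flat lock ring under the wheel 32 mm, wheel underside 36 mm, wheel top 48 mm, hub bolt top 54 mm
- hub (a point): centre of the wheel top on its vertical axis, 48 mm up. Below, hidden, is the fixed flat lock ring, 72 to 124 mm across, with one 12 mm hole (1.5 mm chamfer, 20 mm deep) 50 mm from the axis, at an unlisted angle that differs each time: 0.75 to 1.25 rad (43 to 72 degrees) clockwise of the wheel hole's rest place. Elsewhere the pin's foot slides on the flat
- wheel_eye (a point): centre of the mouth of the one hole through the blue wheel, at its top face, 50 mm from the axis; 11.5 mm across, 1.5 mm chamfer, 12 mm deep (right through). It moves with the wheel; at rest it lies on the robot's side of the axis
- wheel (a joint): angle (rad) of the blue tension wheel, a disc 136 mm across with black rim, 12 mm thick; 0 at its rest stop, growing clockwise seen from above (as its white arrow shows), end stop at 1.5. A spring drives it back to 0: about 2 N at the hole at rest, 2.4 N more for each radian. The sideways load makes the pin rub in the hole: pressing it down takes 2 to 4 N before its foot bears on the ring
- pin_tip (a point): foot of the locking pin, on its axis at the lower end; z runs up the pin. Steel shank 10 mm thick, 34 mm from foot to underside of collar, lowest 4 mm tapered to 5.6 mm; about 60 g. Height of the foot above the table: in the stand 6 mm, resting on the lock ring 32 mm, fully home with the collar on the wheel 14 mm
- pin_handle (a point): centre of the pin's round upright red handle, 61 mm above the foot: 18 mm thick, 46 mm long; below it a steel collar 22 mm across, 34 to 38 mm above the foot. At the start the pin stands in its stand, collar on the stand's top
- pin_stand: fixed aluminium block 50 x 50 x 40 mm on the table with a hole 12 mm across through its middle, where the pin stands at the start; origin under its centre
- timer: white round wind-up kitchen timer, 64 mm across, 38 mm high; origin under its centre; leave alone
- seaweed_pack: black packet 106 x 161 x 47 mm; origin under its centre; leave alone
- blue_cup: blue fluted cup, 40 mm across, 35 mm high; origin under its centre; leave alone
- hex_cup: cream six-sided cup, 44 mm across, 34 mm high; origin under its centre; leave alone

How it is judged:
By the outcome, as a careful person would: the job done as asked, in the order asked, and still so for the second after the job is handed in, with the robot touching nothing.
It also fails if it takes over 64 s, if anything falls off the work surface, if the arm or the gripper's body presses on something with over 40 N, if the wrist force passes 120 N, or if a joint passes its speed limit or range.

## Working session

There is one attempt and no reset: what is moved stays moved. The work goes in short steps, Python scripts to look and compute and a tool call to move; the robot and the scene stay as the last step left them, time stands still between calls to the robot, and variables do not carry over. Pictures are saved under pics/ and viewed, about 8 in all and at most 12, crops included, and the job is handed in when it is done.

Besides the shell and the picture viewer there is one more tool, called after "Request:" in YAML: its name, and indented under it one key for each argument. jog_arm: Moves the arm, as the interface text tells. Its arguments: {"type":"object","properties":{"increments":{"type":"array"},"force":{"type":"number"}},"required":["increments"]}

```bash
mkdir -p pics; ls; cat > h.py <<'E'
import numpy as np, cv2
from workcell import readout, read_camera, bot, spotter
def ray(p,uv):
    K=np.array([[p["fx"],0,p["cx"]],[0,p["fy"],p["cy"]],[0,0,1]])
    n=cv2.undistortPoints(np.array([[uv]],float),K,np.array(p["distortion"],float))[0,0]
    T=np.array(p["world_from_camera"]); return T[:3,3],T[:3,:3]@np.array([n[0],n[1],1])
def at_z(p,uv,z):
    o,d=ray(p,uv); return o+d*(z-o[2])/d[2]
def proj(p,X):
    K=np.array([[p["fx"],0,p["cx"]],[0,p["fy"],p["cy"]],[0,0,1]])
    T=np.linalg.inv(np.array(p["world_from_camera"]))
    return cv2.projectPoints(np.array([X],float),cv2.Rodrigues(T[:3,:3])[0],T[:3,3],K,np.array(p["distortion"],float))[0][0,0]
E
python3 - <<'E'
from h import *
np.set_printoptions(precision=4,suppress=True)
Z={"hub":.048,"wheel_eye":.048,"pin_handle":.067,"pin_tip":.006,"pin_stand":0,"drive":0,"timer":0,"seaweed_pack":0,"blue_cup":0,"hex_cup":0}
for c in("top","side"):
    p=read_camera(c); cv2.imwrite(f"pics/{c}0.png",p["img"]); print(c,p["world_from_camera"][:3,3] if hasattr(p["world_from_camera"],'shape') else p["world_from_camera"])
    for k,z in Z.items():
        for r in spotter.spot_point(p,k)[:1]: print(k,round(r["p"],2),np.array(r["location"]),at_z(p,r["location"],z))
print(readout.read_state())
E
```

```text
pics
top [ 0.3784 -0.0547  1.0965]
hub 0.98 [349.5 278.4] [ 0.4953 -0.101   0.048 ]
wheel_eye 0.75 [355.6 309.1] [ 0.4424 -0.1108  0.048 ]
pin_handle 0.51 [161.  262.5] [0.5221 0.2196 0.067 ]
pin_stand 0.6 [174.4 267.8] [0.5217 0.2129 0.    ]
drive 0.83 [349.9 282.1] [ 0.494  -0.1038  0.    ]
timer 0.7 [211.8 331.2] [0.4077 0.1429 0.    ]
seaweed_pack 0.58 [482.2 245.1] [ 0.5604 -0.3462  0.    ]
blue_cup 0.84 [259.1 171.7] [0.7003 0.062  0.    ]
hex_cup 0.96 [436.5 332.7] [ 0.4024 -0.2572  0.    ]
side [0.3624 0.6158 0.5912]
hub 0.81 [354.1 241.2] [ 0.4986 -0.1135  0.048 ]
wheel_eye 0.96 [377.6 248. ] [ 0.4482 -0.1065  0.048 ]
pin_handle 0.68 [287.6 354.1] [0.5209 0.2162 0.067 ]
pin_tip 0.81 [289.9 376.8] [0.5203 0.2109 0.006 ]
pin_stand 0.94 [289.3 378.8] [0.5215 0.2106 0.    ]
drive 0.72 [371.7 358.3] [0.4063 0.1302 0.    ]
timer 0.68 [371.3 359.5] [0.4064 0.1329 0.    ]
seaweed_pack 0.96 [350.7 198.2] [ 0.5623 -0.3562  0.    ]
blue_cup 0.79 [228.5 295. ] [0.6969 0.068  0.    ]
{'time': 1.1, 'q': array([-1.3069,  0.2639,  1.604 , -0.    ,  1.2737, -0.0369]), 'joint_vel': array([-0.0001, -0.0011,  0.0001, -0.0005, -0.001 ,  0.0007]), 'joint_torque': array([ -0.0013, -51.5089, -36.7734,   0.    ,   0.0008,   0.    ]), 'tool_pos': array([ 0.2   , -0.6447,  0.2453]), 'tcp_rot': array([-1.3366,  0.9849, -0.9848]), 'wrist_force': array([-0.1366, -0.9935, -0.2822]), 'torque': array([-0.0044,  0.033 , -0.0179]), 'width': 1.0034887035850009}
```

View pics/top0.png

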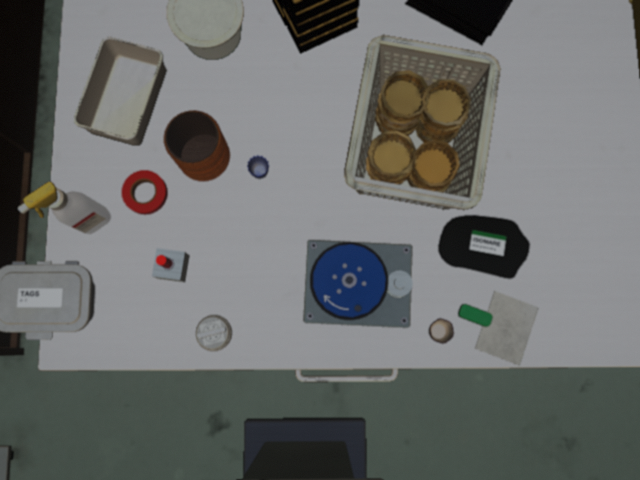

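View pics/side0.png

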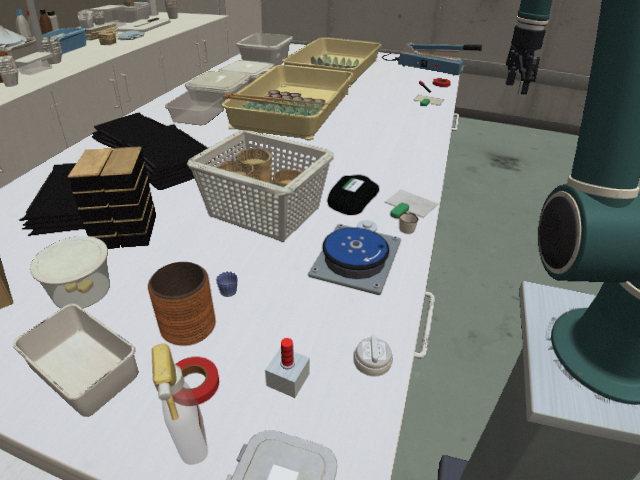

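```bash
python3 - <<'E'
from h import *
from scipy.spatial.transform import Rotation as R
np.set_printoptions(precision=4,suppress=True)
s=readout.read_state(); print(R.from_rotvec(s["tcp_rot"]).as_matrix())
p=read_camera("top"); m=spotter.masks_of(p,"wheel")
for r in m[:1]:
    c=max(cv2.findContours(r["mask"].astype(np.uint8),0,2)[0],key=cv2.contourArea); e=cv2.fitEllipse(cv2.convexHull(c)); print(r["p"],e,at_z(p,e[0],.048),at_z(p,(e[0][0]+e[1][0]/2,e[0][1]),.048))
for c in ("pin_handle","pin_stand"):
  for r in spotter.masks_of(p,c)[:2]:
    ys,xs=np.where(r["mask"]); print(c,r["p"],r["location"],xs.min(),xs.max(),ys.min(),ys.max())
# colour: red handle top
for cam in("top","side"):
  q=p if cam=="top" else read_camera("side")
  h=cv2.cvtColor(q["img"],cv2.COLOR_BGR2HSV); red=(((h[...,0]<8)|(h[...,0]>172))&(h[...,1]>140)&(h[...,2]>60)).astype(np.uint8)
  n,l,st,ce=cv2.connectedComponentsWithStats(red)
  for i in range(1,n):
    if st[i,4]>30: print(cam,st[i],ce[i],at_z(q,ce[i],.067))
E
```

```text
[[ 0.2963 -0.      0.9551]
 [-0.9551  0.      0.2963]
 [-0.     -1.     -0.    ]]
0.92 ((348.69793701171875, 281.0358581542969), (78.51618194580078, 78.99915313720703), 109.8563461303711) [ 0.4908 -0.0996  0.048 ] [ 0.4904 -0.1673  0.048 ]
pin_handle 0.73 [165.6, 263.2] 156 173 255 269
pin_stand 0.8 [173.7, 266.9] 152 189 250 281
pin_stand 0.17 [349.2, 284.1] 310 387 242 320
top [122 171  44  43 960] [144.149  192.0344] [0.6452 0.2531 0.067 ]
top [156 255  13  12  98] [161.8061 260.5612] [0.5254 0.2183 0.067 ]
side [433  78  17   9 103] [441.1359  82.4078] [ 0.4095 -1.2598  0.067 ]
side [281 338  12  28 280] [286.7286 351.3821] [0.5239 0.2119 0.067 ]
side [176 357  43  47 804] [202.8893 378.0697] [0.6181 0.2945 0.067 ]
```

```bash
cat >> h.py <<'E'
from scipy.spatial.transform import Rotation as R
def plan(P,az,n,open_,nmax=10):
    """rows to reach TCP P with tool y down and tool x at azimuth az (deg), in n equal rows"""
    s=readout.read_state(); p=np.array(s["tool_pos"]); M=R.from_rotvec(s["tcp_rot"])
    c,sn=np.cos(np.radians(az)),np.sin(np.radians(az))
    G=R.from_matrix(np.array([[c,0,-sn],[sn,0,c],[0,-1,0]]))
    w=(M.inv()*G).as_rotvec()/n; d=(np.array(P)-p)/n
    print("from",p.round(4),"az",np.degrees(np.arctan2(*M.as_matrix()[1::-1,0])).round(1),"turn",np.degrees(np.linalg.norm(w)).round(1))
    rows=[]
    for i in range(n):
        rows.append([*M.inv().apply(d).round(4).tolist(),*w.round(3).tolist(),open_]); M=M*R.from_rotvec(w)
    for r in rows: print(r,",",sep="")
E
python3 -c "
from h import *
plan([.52,.216,.20],90,17,.6)"
```

```text
from [ 0.2    -0.6447  0.2453] az -72.8 turn 9.6
[-0.0428, 0.0027, 0.033, 0.0, -0.167, -0.0, 0.6],
[-0.0367, 0.0027, 0.0396, 0.0, -0.167, -0.0, 0.6],
[-0.0296, 0.0027, 0.0452, 0.0, -0.167, -0.0, 0.6],
[-0.0217, 0.0027, 0.0495, 0.0, -0.167, -0.0, 0.6],
[-0.0131, 0.0027, 0.0524, 0.0, -0.167, -0.0, 0.6],
[-0.0042, 0.0027, 0.0538, 0.0, -0.167, -0.0, 0.6],
[0.0048, 0.0027, 0.0538, 0.0, -0.167, -0.0, 0.6],
[0.0137, 0.0027, 0.0523, 0.0, -0.167, -0.0, 0.6],
[0.0222, 0.0027, 0.0493, 0.0, -0.167, -0.0, 0.6],
[0.03, 0.0027, 0.0449, 0.0, -0.167, -0.0, 0.6],
[0.0371, 0.0027, 0.0393, 0.0, -0.167, -0.0, 0.6],
[0.0431, 0.0027, 0.0325, 0.0, -0.167, -0.0, 0.6],
[0.0479, 0.0027, 0.0249, 0.0, -0.167, -0.0, 0.6],
[0.0514, 0.0027, 0.0166, 0.0, -0.167, -0.0, 0.6],
[0.0534, 0.0027, 0.0078, 0.0, -0.167, -0.0, 0.6],
[0.054, 0.0027, -0.0012, 0.0, -0.167, -0.0, 0.6],
[0.0531, 0.0027, -0.0101, 0.0, -0.167, -0.0, 0.6],
```

Request:
jog_arm:
  increments:
    - [-0.043, 0.003, 0.033, 0, -0.167, 0, 0.6]
    - [-0.037, 0.003, 0.04, 0, -0.167, 0, 0.6]
    - [-0.03, 0.003, 0.045, 0, -0.167, 0, 0.6]
    - [-0.022, 0.003, 0.05, 0, -0.167, 0, 0.6]
    - [-0.013, 0.003, 0.052, 0, -0.167, 0, 0.6]
    - [-0.004, 0.003, 0.054, 0, -0.167, 0, 0.6]
    - [0.005, 0.003, 0.054, 0, -0.167, 0, 0.6]
    - [0.014, 0.003, 0.052, 0, -0.167, 0, 0.6]
    - [0.022, 0.003, 0.049, 0, -0.167, 0, 0.6]
    - [0.03, 0.003, 0.045, 0, -0.167, 0, 0.6]
  force: 40

```text
time: 2.6
tool_pos: [0.3821, -0.1234, 0.2153]
tcp_rot: [-1.55, -0.356, 0.345]
wrist_force: [0.7, -0.1, -0.0]
width: 0.598
```

```bash
python3 -c "
from h import *
plan([.522,.215,.17],90,9,.6)
p=read_camera('top');print([ (r['p'],at_z(p,r['location'],.067)) for r in spotter.spot_point(p,'pin_handle')[:1]])"
```

```text
from [ 0.3821 -0.1234  0.2153] az 25.6 turn 7.2
[0.0302, 0.0049, 0.0272, 0.001, -0.125, -0.0, 0.6],
[0.0334, 0.005, 0.0233, 0.001, -0.125, -0.0, 0.6],
[0.036, 0.005, 0.0189, 0.001, -0.125, -0.0, 0.6],
[0.0381, 0.005, 0.0143, 0.001, -0.125, -0.0, 0.6],
[0.0396, 0.005, 0.0094, 0.001, -0.125, -0.0, 0.6],
[0.0404, 0.0051, 0.0044, 0.001, -0.125, -0.0, 0.6],
[0.0407, 0.0051, -0.0007, 0.001, -0.125, -0.0, 0.6],
[0.0403, 0.0051, -0.0058, 0.001, -0.125, -0.0, 0.6],
[0.0392, 0.0051, -0.0107, 0.001, -0.125, -0.0, 0.6],
[(0.51, array([0.51967962, 0.21679171, 0.067     ]))]
```

Request:
jog_arm:
  increments:
    - [0.03, 0.005, 0.027, 0.001, -0.125, 0, 0.6]
    - [0.033, 0.005, 0.023, 0.001, -0.125, 0, 0.6]
    - [0.036, 0.005, 0.019, 0.001, -0.125, 0, 0.6]
    - [0.038, 0.005, 0.014, 0.001, -0.125, 0, 0.6]
    - [0.04, 0.005, 0.009, 0.001, -0.125, 0, 0.6]
    - [0.04, 0.005, 0.004, 0.001, -0.125, 0, 0.6]
    - [0.041, 0.005, -0.001, 0.001, -0.125, 0, 0.6]
    - [0.04, 0.005, -0.006, 0.001, -0.125, 0, 0.6]
    - [0.039, 0.005, -0.011, 0.001, -0.125, 0, 0.6]
    - [0, 0, 0, 0, 0, 0, 0.6]

```text
time: 3.95
tool_pos: [0.5271, 0.2227, 0.1715]
tcp_rot: [-1.205, -1.235, 1.229]
wrist_force: [-0.5, 0.0, 0.2]
width: 0.604
```

```bash
python3 - <<'E'
from h import *
p=read_camera('side');cv2.imwrite('pics/s1.png',cv2.resize(p['img'][180:420,180:420],None,fx=2.5,fy=2.5,interpolation=2))
print([(r['p'],r['location'],at_z(p,r['location'],.067)) for r in spotter.spot_point(p,'pin_handle')[:2]])
for n,z in (('pin_stand',0),('hub',.048),('wheel_eye',.048)):
  print(n,[(r['p'],r['location'],at_z(p,r['location'],z)) for r in spotter.spot_point(p,n)[:1]])
rg=p['range_z']
# stand top plane points
T=np.array(p['world_from_camera']);X=[]
for v in range(335,400):
  for u in range(255,320):
    if rg[v,u]>0:
      o,d=ray(p,(u,v)); P=o+d*rg[v,u]
      if .034<P[2]<.045: X.append([*P,u,v])
X=np.array(X);print(len(X),X[:,:3].min(0),X[:,:3].max(0),cv2.minAreaRect(X[:,:2].astype(np.float32)*1000))
plan([.521,.216,.07],90,5,.6)
E
```

```text
[(0.69, [287.7, 353.3], array([0.52125124, 0.21477941, 0.067     ]))]
pin_stand [(0.77, [292.3, 380.2], array([5.16177795e-01, 2.11657046e-01, 1.11022302e-16]))]
hub [(0.84, [353.3, 242.1], array([ 0.49941423, -0.10999795,  0.048     ]))]
wheel_eye [(0.95, [378.8, 247.1], array([ 0.44651775, -0.11025905,  0.048     ]))]
807 [0.49490328 0.1879241  0.03413001] [0.55166245 0.24195685 0.04489758] ((523.30615234375, 213.2289581298828), (52.9703254699707, 51.73561096191406), 81.64697265625)
from [0.5258 0.2201 0.172 ] az 91.4 turn 0.3
[-0.0007, 0.0204, 0.0012, 0.002, 0.005, -0.001, 0.6],
[-0.0007, 0.0204, 0.0011, 0.002, 0.005, -0.001, 0.6],
[-0.0008, 0.0204, 0.0011, 0.002, 0.005, -0.001, 0.6],
[-0.0008, 0.0204, 0.001, 0.002, 0.005, -0.001, 0.6],
[-0.0008, 0.0204, 0.001, 0.002, 0.005, -0.001, 0.6],
```

View pics/s1.png

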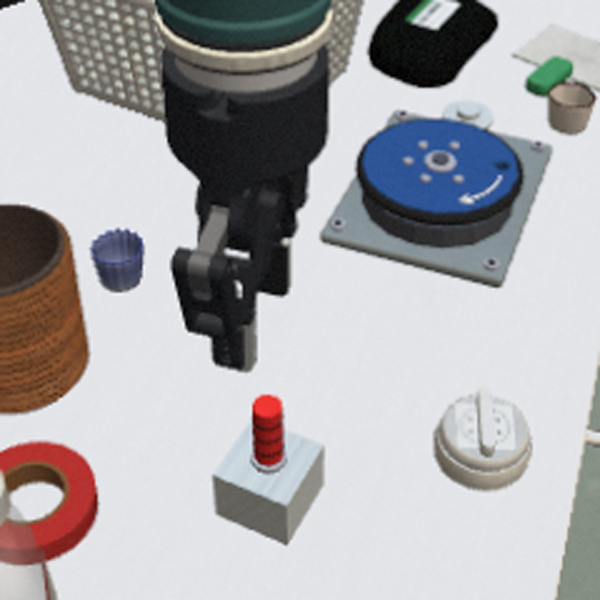

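Request:
jog_arm:
  increments:
    - [-0.002, 0.022, 0.002, 0.002, 0.01, 0, 0.6]
    - [-0.001, 0.022, 0.001, 0.002, 0.005, 0, 0.6]
    - [-0.001, 0.022, 0.001, 0, 0.005, 0, 0.6]
    - [-0.001, 0.022, 0.001, 0, 0, 0, 0.6]
    - [0, 0.015, 0, 0, 0, 0, 0.6]
    - [0, 0.005, 0, 0, 0, 0, 0.6]
    - [0, 0, 0, 0, 0, 0, 0.6]

```text
time: 5.08
tool_pos: [0.5229, 0.2083, 0.0651]
tcp_rot: [-1.223, -1.211, 1.201]
wrist_force: [-0.5, 1.1, 0.5]
width: 0.599
```

```bash
python3 - <<'E'
from h import *
p=read_camera('side');cv2.imwrite('pics/s2.png',cv2.resize(p['img'][280:420,220:360],None,fx=4,fy=4,interpolation=2))
plan([.5215,.215,.063],90,2,.6)
E
```

```text
from [0.5231 0.2085 0.0655] az 89.6 turn 0.4
[0.0033, 0.0012, 0.0009, 0.006, -0.003, -0.001, 0.6],
[0.0033, 0.0012, 0.0008, 0.006, -0.003, -0.001, 0.6],
```

View pics/s2.png

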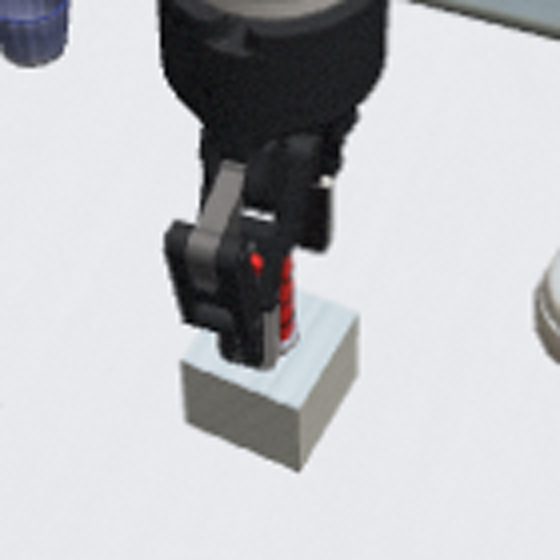

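Request:
jog_arm:
  increments:
    - [0.004, 0.001, 0.001, 0.006, -0.003, 0, 0.6]
    - [0.003, 0.001, 0.001, 0.006, 0, 0, 0.6]
    - [0, 0, 0, 0, 0, 0, 0.4]
    - [0, 0, 0, 0, 0, 0, 0.25]
  force: 20

```text
time: 5.62
tool_pos: [0.5228, 0.217, 0.0656]
tcp_rot: [-1.214, -1.208, 1.207]
wrist_force: [0.2, 0.5, 0.5]
width: 0.253
```

Request:
jog_arm:
  increments:
    - [0, 0, 0, 0, 0, 0, 0.25]
    - [0, 0, 0, 0, 0, 0, 0.25]

```text
time: 5.88
tool_pos: [0.5228, 0.2169, 0.0656]
tcp_rot: [-1.214, -1.208, 1.207]
wrist_force: [-0.0, -0.0, 0.7]
width: 0.25
```

Request:
jog_arm:
  increments:
    - [0, 0, 0, 0, 0, 0, 0.1]
    - [0, 0, 0, 0, 0, 0, 0.1]
    - [0, 0, 0, 0, 0, 0, 0.1]
  force: 50

```text
time: 6.25
tool_pos: [0.5228, 0.2162, 0.0657]
tcp_rot: [-1.214, -1.207, 1.208]
wrist_force: [-0.5, -1.2, 0.6]
width: 0.196
```

```bash
python3 - <<'E'
from h import *
plan([.522,.216,.19],90,6,.1)
s=readout.read_state();print(s['wrist_force'],s['torque'])
E
```

```text
from [0.5228 0.2162 0.0657] az 89.8 turn 0.0
[-0.0001, -0.0207, 0.0001, 0.0, -0.001, -0.0, 0.1],
[-0.0001, -0.0207, 0.0001, 0.0, -0.001, -0.0, 0.1],
[-0.0001, -0.0207, 0.0001, 0.0, -0.001, -0.0, 0.1],
[-0.0001, -0.0207, 0.0001, 0.0, -0.001, -0.0, 0.1],
[-0.0, -0.0207, 0.0001, 0.0, -0.001, -0.0, 0.1],
[-0.0, -0.0207, 0.0001, 0.0, -0.001, -0.0, 0.1],
[-0.52231331 -1.15829711  0.5841762 ] [-0.1467243   0.03270032 -0.05071375]
```

Request:
jog_arm:
  increments:
    - [0, -0.01, 0, 0, 0, 0, 0.1]
    - [0, -0.02, 0, 0, 0, 0, 0.1]
    - [0, -0.025, 0, 0, 0, 0, 0.1]
    - [0, -0.025, 0, 0, 0, 0, 0.1]
    - [0, -0.025, 0, 0, 0, 0, 0.1]
    - [0, -0.015, 0, 0, 0, 0, 0.1]
    - [0, 0, 0, 0, 0, 0, 0.1]

```text
time: 7.12
tool_pos: [0.5223, 0.2181, 0.1913]
tcp_rot: [-1.212, -1.21, 1.205]
wrist_force: [-0.3, 0.5, -0.7]
width: 0.199
```

```bash
python3 - <<'E'
from h import *
np.set_printoptions(precision=4,suppress=True)
s=readout.read_state();print(s['tool_pos'],s['wrist_force'],s['torque'],s['width'])
ims=[]
for cam,(u,v) in (('top',(357,307)),('side',(378,247))):
    p=read_camera(cam); h=cv2.cvtColor(p['img'],cv2.COLOR_BGR2HSV)[...,2].astype(float)
    sub=h[v-9:v+10,u-10:u+11]; 
    if cam=='top': print(sub.astype(int)[3:15,2:18])
    w=np.clip(75-sub,0,None) if cam=='top' else np.clip(90-sub,0,None)
    ims.append(cv2.resize(p['img'][v-50:v+30,u-60:u+40],(700,560) if cam=='x' else (400,320),interpolation=2))
    for n,z in (('hub',.048),('wheel_eye',.048)):
      print(cam,n,[(r['p'],r['location'],at_z(p,r['location'],z)) for r in spotter.spot_point(p,n)[:1]])
    if cam=='side':
        tip=s['tool_pos']-[0,0,.0597]
        print('tip proj',proj(p,tip),[(r['p'],r['location']) for r in spotter.spot_point(p,'pin_tip')[:2]])
cv2.imwrite('pics/eye.png',np.hstack(ims))
E
```

```text
[0.5223 0.2181 0.1913] [-0.3152  0.4535 -0.6684] [ 0.0221 -0.0088  0.0316] 0.1987313828418636
[[ 99  98  97  98  97  99  98  99  98  96  97  98  98  99  99  98]
 [ 99  99  98  98  97  98  99  97  96  95  96  96  97  98  98  99]
 [ 98 100  99  97  98  97  96  93  92  93  93  94  95  98  98  98]
 [ 99  98 100  98  97  94  90  83  80  82  84  90  95  96  99  99]
 [ 99 100  99  97  97  91  80  70  66  65  70  79  91  96  98  97]
 [ 99 100  99  98  93  84  69  61  58  57  61  70  81  94  98  98]
 [102 100  99  98  92  77  64  59  57  57  58  62  76  90  98  97]
 [103 100 100  98  91  77  64  58  58  58  58  63  75  90  95  97]
 [104 101  97  97  91  78  66  60  59  57  59  65  80  92  98  98]
 [ 99  99  98  98  93  84  73  64  61  61  64  73  87  95  98  98]
 [ 98  98  98  98  96  93  86  77  72  72  75  84  94  98 100  99]
 [ 97  99  97  98  97  96  94  90  86  87  91  93  96  97  96  91]]
top hub [(0.84, [351.5, 277.9], array([ 0.4962, -0.1045,  0.048 ]))]
top wheel_eye [(0.6, [358.2, 310.7], array([ 0.4397, -0.1152,  0.048 ]))]
side hub [(0.62, [354.5, 243.6], array([ 0.4959, -0.1058,  0.048 ]))]
side wheel_eye [(0.95, [379.0, 248.0], array([ 0.4456, -0.1074,  0.048 ]))]
tip proj [285.2041 324.5243] [(0.55, [288.1, 325.4]), (0.19, [402.6, 230.7])]
```

View pics/eye.png

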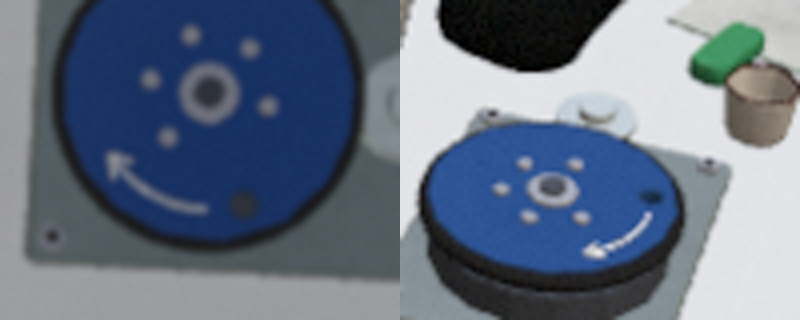

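```bash
python3 - <<'E'
from h import *
np.set_printoptions(precision=4,suppress=True)
t=read_camera('top');s=read_camera('side')
for p,e,h in ((t,(357.7,307.8),(349.0,280)),(s,(380.7,246.5),(355.7,243.6))):
    E=at_z(p,e,.048);H=at_z(p,h,.054);print(E,H,np.linalg.norm((E-H)[:2]))
plan([.445,-.1115,.15],90,10,.1)
E
```

```text
[ 0.4446 -0.1145  0.048 ] [ 0.4919 -0.0998  0.054 ] 0.04949271466832176
[ 0.4432 -0.1135  0.048 ] [ 0.4921 -0.0986  0.054 ] 0.051104687796275736
from [0.5211 0.2174 0.1888] az 89.8 turn 0.0
[-0.0329, 0.0039, 0.0075, -0.0, -0.0, -0.0, 0.1],
[-0.0329, 0.0039, 0.0075, -0.0, -0.0, -0.0, 0.1],
[-0.0329, 0.0039, 0.0075, -0.0, -0.0, -0.0, 0.1],
[-0.0329, 0.0039, 0.0075, -0.0, -0.0, -0.0, 0.1],
[-0.0329, 0.0039, 0.0075, -0.0, -0.0, -0.0, 0.1],
[-0.0329, 0.0039, 0.0075, -0.0, -0.0, -0.0, 0.1],
[-0.0329, 0.0039, 0.0076, -0.0, -0.0, -0.0, 0.1],
[-0.0329, 0.0039, 0.0076, -0.0, -0.0, -0.0, 0.1],
[-0.0329, 0.0039, 0.0076, -0.0, -0.0, -0.0, 0.1],
[-0.0329, 0.0039, 0.0076, -0.0, -0.0, -0.0, 0.1],
```

Request:
jog_arm:
  increments:
    - [-0.033, 0.002, 0.0075, 0, 0, 0, 0.1]
    - [-0.033, 0.004, 0.0075, 0, 0, 0, 0.1]
    - [-0.033, 0.004, 0.0075, 0, 0, 0, 0.1]
    - [-0.033, 0.004, 0.0075, 0, 0, 0, 0.1]
    - [-0.033, 0.004, 0.0075, 0, 0, 0, 0.1]
    - [-0.033, 0.005, 0.0075, 0, 0, 0, 0.1]
    - [-0.033, 0.006, 0.0075, 0, 0, 0, 0.1]
    - [-0.033, 0.007, 0.0075, 0, 0, 0, 0.1]
    - [-0.033, 0.008, 0.0075, 0, 0, 0, 0.1]
    - [-0.03, 0.008, 0.0075, 0, 0, 0, 0.1]

```text
time: 8.82
tool_pos: [0.4442, -0.1173, 0.135]
tcp_rot: [-1.21, -1.211, 1.211]
wrist_force: [-0.2, 0.5, -0.1]
width: 0.197
```

Request:
jog_arm:
  increments:
    - [0, 0.005, 0, 0, 0, 0, 0.1]
    - [0, 0, 0, 0, 0, 0, 0.1]

```text
time: 9.07
tool_pos: [0.4431, -0.1184, 0.1289]
tcp_rot: [-1.21, -1.207, 1.208]
wrist_force: [-0.1, 0.8, -0.4]
width: 0.197
```

```bash
cat > look.py <<'E'
from h import *
import sys
np.set_printoptions(precision=4,suppress=True)
s=readout.read_state();print(s['tool_pos'],s['wrist_force'],s['torque'],s['width'])
p=read_camera('side');tip=s['tool_pos']-[0,0,.0597]
print('tip proj',proj(p,tip),[(r['p'],r['location']) for r in spotter.spot_point(p,'pin_tip')[:2]])
u,v=map(int,proj(p,[.455,-.11,.06])); cv2.imwrite(sys.argv[1],cv2.resize(p['img'][v-50:v+30,u-50:u+50],(800,640)[:2] if 0 else (750,600),interpolation=2)); print('crop origin',u-50,v-50)
plan([.4455,-.114,.12],90,1,.1)
E
python3 look.py pics/l1.png
```

```text
[ 0.4431 -0.1184  0.1289] [-0.0905  0.7705 -0.4061] [ 0.023  -0.0067 -0.0064] 0.1966364488326163
tip proj [382.3102 236.6472] [(0.64, [382.0, 235.1])]
crop origin 325 191
from [ 0.4437 -0.1182  0.1295] az 89.9 turn 0.1
[0.0042, 0.0095, -0.0018, 0.0, -0.001, -0.001, 0.1],
```

View pics/l1.png

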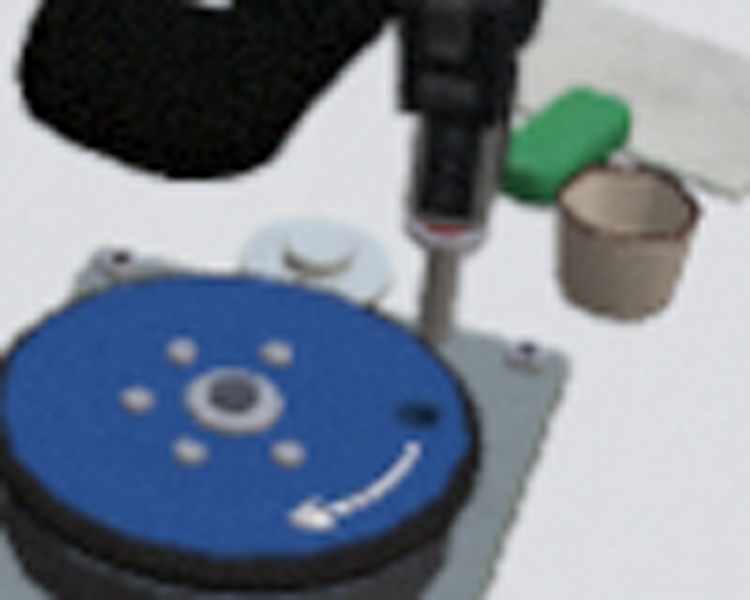

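Request:
jog_arm:
  increments:
    - [0.004, 0.006, -0.0015, 0, 0, 0, 0.1]
    - [0, 0.006, 0, 0, 0, 0, 0.1]
    - [0, 0.003, 0, 0, 0, 0, 0.1]
    - [0, 0, 0, 0, 0, 0, 0.1]

```text
time: 9.68
tool_pos: [0.4462, -0.112, 0.1138]
tcp_rot: [-1.209, -1.212, 1.211]
wrist_force: [0.2, 0.5, -0.3]
width: 0.197
```

```bash
python3 look.py pics/l2.png
```

```text
[ 0.4462 -0.112   0.1138] [ 0.2393  0.5326 -0.2887] [ 0.0647 -0.0298  0.0681] 0.19709574815401418
tip proj [379.4389 244.2141] [(0.37, [378.5, 245.7])]
crop origin 325 191
from [ 0.4464 -0.1122  0.1142] az 90.1 turn 0.2
[-0.0018, -0.0058, 0.0009, 0.002, 0.002, -0.001, 0.1],
```

View pics/l2.png

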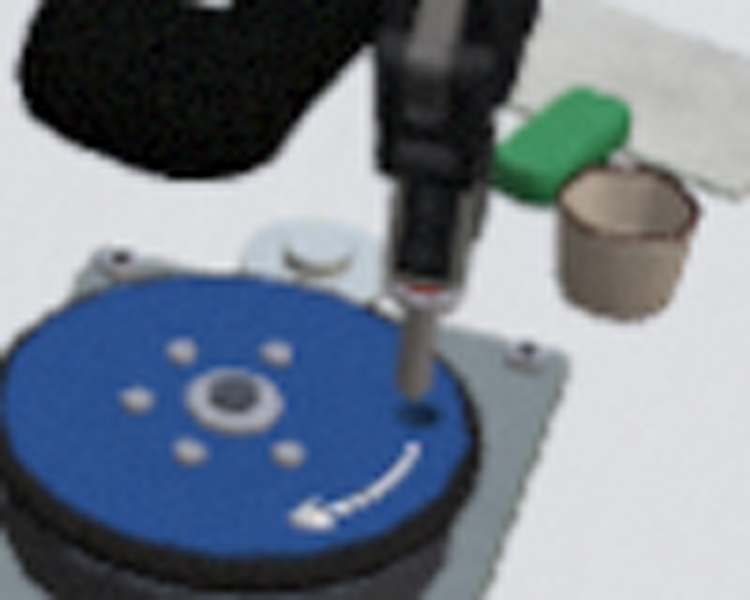

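Request:
jog_arm:
  increments:
    - [-0.0015, 0.003, 0.0012, 0, 0, 0, 0.1]
    - [0, 0.003, 0, 0, 0, 0, 0.1]
    - [0, 0.002, 0, 0, 0, 0, 0.1]
    - [0, 0, 0, 0, 0, 0, 0.1]

```text
time: 10.28
tool_pos: [0.4453, -0.1142, 0.106]
tcp_rot: [-1.211, -1.212, 1.21]
wrist_force: [-0.1, 0.8, -1.1]
width: 0.198
```

Request:
jog_arm:
  increments:
    - [0, 0.002, 0, 0, 0, 0, 0.1]
    - [0, 0.002, 0, 0, 0, 0, 0.1]
    - [0, 0, 0, 0, 0, 0, 0.1]

```text
time: 10.65
tool_pos: [0.4449, -0.1141, 0.1016]
tcp_rot: [-1.21, -1.211, 1.21]
wrist_force: [-0.8, -0.5, -1.6]
width: 0.196
```

Request:
jog_arm:
  increments:
    - [0, 0.002, 0, 0, 0, 0, 0.1]
    - [0, 0.002, 0, 0, 0, 0, 0.1]
    - [0, 0, 0, 0, 0, 0, 0.1]

```text
time: 11.02
tool_pos: [0.4449, -0.1141, 0.0973]
tcp_rot: [-1.21, -1.211, 1.21]
wrist_force: [-0.3, 0.2, -0.8]
width: 0.194
```

Request:
jog_arm:
  increments:
    - [0, 0.002, 0, 0, 0, 0, 0.1]
    - [0, 0.002, 0, 0, 0, 0, 0.1]
    - [0, 0.001, 0, 0, 0, 0, 0.1]

```text
time: 11.4
tool_pos: [0.4449, -0.1141, 0.092]
tcp_rot: [-1.21, -1.211, 1.21]
wrist_force: [-0.8, 0.1, -0.6]
width: 0.195
```

Request:
jog_arm:
  increments:
    - [0, 0.001, 0, 0, 0, 0, 0.1]
    - [0, 0.001, 0, 0, 0, 0, 0.1]

```text
time: 11.65
tool_pos: [0.4454, -0.1142, 0.0913]
tcp_rot: [-1.21, -1.211, 1.21]
wrist_force: [-4.0, 1.5, 10.1]
width: 0.195
```

Request:
jog_arm:
  increments:
    - [0, -0.001, 0, 0, 0, 0, 0.1]
    - [0.003, 0, 0.001, 0, 0.06, 0, 0.1]
    - [0.003, 0, 0.001, 0, 0.06, 0, 0.1]

```text
time: 12.02
tool_pos: [0.4438, -0.1094, 0.0925]
tcp_rot: [-1.269, -1.12, 1.121]
wrist_force: [0.1, -2.6, -0.6]
width: 0.194
```

```bash
cat > arc.py <<'E'
from h import *
import sys
np.set_printoptions(precision=4,suppress=True)
H=np.array([.492,-.099]); 
s=readout.read_state();M=R.from_rotvec(s['tcp_rot']).as_matrix();p=s['tool_pos']
d=p[:2]-H; a=np.degrees(np.arctan2(d[1],d[0]))%360
rad=d/np.linalg.norm(d); tan=np.array([rad[1],-rad[0]])
f=s['wrist_force']
print('foot',p[2]-.0597,'r',np.linalg.norm(d),'ang',a,'wheel rad',np.radians(197.6-a),'az',np.degrees(np.arctan2(M[1,0],M[0,0])))
print('F',f,'Frad',f[:2]@rad,'Fcw',f[:2]@tan,'tilt',np.degrees(M[:2,1]))
print('tan in tool x,z',[M[:2,0]@tan,M[:2,2]@tan],'rad(out) in tool',[M[:2,0]@rad,M[:2,2]@rad])
E
python3 arc.py
```

```text
foot 0.03278351225117018 r 0.0492937429031503 ang 192.23902221111098 wheel rad 0.09356671354239882 az 83.06143224611901
F [ 0.0956 -2.5606 -0.6035] Frad 0.44940610571147127 Fcw -2.5226215302056176 tilt [ 0.151  -0.2187]
tan in tool x,z [np.float64(0.9444992372246599), np.float64(0.3284856058289398)] rad(out) in tool [np.float64(-0.3284952697250376), np.float64(0.9445039645909684)]
```

Request:
jog_arm:
  increments:
    - [0.003, 0, 0.001, 0, 0.06, 0, 0.1]
    - [0.003, 0, 0.001, 0, 0.06, 0, 0.1]
    - [0.003, 0, 0.001, 0, 0.06, 0, 0.1]
    - [0.003, 0, 0.001, 0, 0.06, 0, 0.1]

```text
time: 12.52
tool_pos: [0.4426, -0.0998, 0.0924]
tcp_rot: [-1.372, -0.934, 0.939]
wrist_force: [-2.1, -3.6, -0.1]
width: 0.194
```

```bash
python3 arc.py
```

```text
foot 0.032725600324782264 r 0.049385902970798215 ang 180.94720371979207 wheel rad 0.2906461247534925 az 68.97295135384775
F [-2.1155 -3.6138 -0.0948] Frad 2.1749482947697163 Fcw -3.578382377424817 tilt [ 0.2007 -0.6068]
tan in tool x,z [np.float64(0.9273175795535095), np.float64(0.37412396786004387)] rad(out) in tool [np.float64(-0.3741759668676013), np.float64(0.9273517505985578)]
```

Request:
jog_arm:
  increments:
    - [0.003, 0, 0.0016, 0, 0.05, 0, 0.1]
    - [0.003, 0, 0.0013, 0, 0.05, 0, 0.1]
    - [0.003, 0, 0.0013, 0, 0.05, 0, 0.1]
    - [0.003, 0, 0.0012, 0, 0.05, 0, 0.1]
    - [0.003, 0, 0.0012, 0, 0.05, 0, 0.1]

```text
time: 13.15
tool_pos: [0.4437, -0.0874, 0.0924]
tcp_rot: [-1.461, -0.738, 0.746]
wrist_force: [-1.6, -3.1, 1.2]
width: 0.197
```

```bash
python3 arc.py
```

```text
foot 0.03268332132783734 r 0.04963826514367062 ang 166.50499641970796 wheel rad 0.5427101933955208 az 54.33181660729075
F [-1.6083 -3.1255  1.2132] Frad 0.8345246161726345 Fcw -3.414535666773254 tilt [ 0.2532 -1.1211]
tan in tool x,z [np.float64(0.9259651779380758), np.float64(0.37717983827589724)] rad(out) in tool [np.float64(-0.3773738555967383), np.float64(0.9260185787557346)]
```

Request:
jog_arm:
  increments:
    - [0.003, 0, 0.0013, 0.006, 0.05, -0.008, 0.1]
    - [0.003, 0, 0.0013, 0.006, 0.05, -0.008, 0.1]
    - [0.0015, 0.0005, 0.0006, 0, 0.025, 0, 0.1]
    - [0.0015, 0.0005, 0.0006, 0, 0.025, 0, 0.1]
    - [0.0015, 0.0005, 0.0006, 0, 0.025, 0, 0.1]

```text
time: 13.78
tool_pos: [0.4465, -0.0797, 0.0914]
tcp_rot: [-1.493, -0.603, 0.602]
wrist_force: [-5.3, -5.5, 7.1]
width: 0.201
```

```bash
python3 arc.py
```

```text
foot 0.03170875443290082 r 0.049392567599558436 ang 157.02614899566348 wheel rad 0.7081472902392804 az 44.11300732180057
F [-5.2869 -5.5254  7.0686] Frad 2.710905383574146 Fcw -7.150702086693077 tilt [ 0.1979 -0.385 ]
tan in tool x,z [np.float64(0.9210939062887536), np.float64(0.38931043043362806)] rad(out) in tool [np.float64(-0.38933428821242533), np.float64(0.921078253257954)]
```

Request:
jog_arm:
  increments:
    - [0.0015, -0.0003, 0.0008, 0.002, 0.02, -0.003, 0.1]
    - [0.0015, 0.0002, 0.0008, 0.002, 0.02, -0.003, 0.1]
    - [0.0015, 0.0003, 0.0007, 0, 0.02, 0, 0.1]
    - [0.0015, 0.0003, 0.0007, 0, 0.02, 0, 0.1]

```text
time: 14.28
tool_pos: [0.4486, -0.0753, 0.0914]
tcp_rot: [-1.508, -0.54, 0.537]
wrist_force: [-5.2, -5.9, 3.3]
width: 0.197
```

```bash
python3 arc.py
```

```text
foot 0.03173393066325508 r 0.049460824393550096 ang 151.32943935458493 wheel rad 0.8075736300062053 az 39.39249748807877
F [-5.2289 -5.9429  3.3499] Frad 1.736602665439412 Fcw -7.72292827525575 tilt [ 0.2193 -0.2486]
tan in tool x,z [np.float64(0.9275955550617707), np.float64(0.3735807855229864)] rad(out) in tool [np.float64(-0.3735859262852321), np.float64(0.9275796218162389)]
```

Request:
jog_arm:
  increments:
    - [0.0013, 0.0003, 0.0006, 0, 0.02, 0, 0.1]
    - [0.0013, 0.0003, 0.0006, 0, 0.02, 0, 0.1]
    - [0.0013, 0.0003, 0.0006, 0, 0.02, 0, 0.1]

```text
time: 14.65
tool_pos: [0.4502, -0.0725, 0.0914]
tcp_rot: [-1.522, -0.49, 0.49]
wrist_force: [-3.9, -4.4, 4.1]
width: 0.204
```

```bash
python3 arc.py
```

```text
foot 0.03174180824577391 r 0.049509466464743385 ang 147.64988926097374 wheel rad 0.8717938941317862 az 35.83993109405344
F [-3.9463 -4.3594  4.1256] Frad 1.001118911674912 Fcw -5.794424187077181 tilt [ 0.1348 -0.416 ]
tan in tool x,z [np.float64(0.9284187183763067), np.float64(0.371503600937949)] rad(out) in tool [np.float64(-0.3715281830511033), np.float64(0.9284031045763339)]
```

Steady; continue with the foot lightly bearing.

Request:
jog_arm:
  increments:
    - [0.0013, 0.0003, 0.0006, 0.001, 0.02, -0.002, 0.1]
    - [0.0013, 0.0003, 0.0006, 0.001, 0.02, -0.002, 0.1]
    - [0.0013, 0.0003, 0.0006, 0.001, 0.02, -0.002, 0.1]

```text
time: 15.02
tool_pos: [0.4523, -0.0691, 0.0909]
tcp_rot: [-1.529, -0.444, 0.438]
wrist_force: [-2.4, -3.3, 1.6]
width: 0.195
```

Request:
jog_arm:
  increments:
    - [0.0013, 0.0003, 0.0006, 0.001, 0.02, -0.002, 0.1]
    - [0.0013, 0.0003, 0.0006, 0.001, 0.02, -0.002, 0.1]
    - [0.0013, 0.0003, 0.0006, 0.001, 0.02, -0.002, 0.1]

```text
time: 15.4
tool_pos: [0.4547, -0.0657, 0.09]
tcp_rot: [-1.535, -0.398, 0.384]
wrist_force: [-4.0, -6.9, 3.9]
width: 0.201
```

```bash
python3 arc.py
```

```text
foot 0.030276287570910082 r 0.050008761718341115 ang 138.23104227137546 wheel rad 1.0361837858418323 az 28.58516309239667
F [-3.9686 -6.8517  3.9441] Frad -1.6041919457200193 Fcw -7.7538578754450755 tilt [0.4885 0.1482]
tan in tool x,z [np.float64(0.9417526916873923), np.float64(0.3362201159248842)] rad(out) in tool [np.float64(-0.336193010279629), np.float64(0.9417816968852847)]
```

Request:
jog_arm:
  increments:
    - [0.0004, 0.0008, 0.0001, 0, 0, 0, 0.1]
    - [0.0004, 0.0008, 0.0001, 0, 0, 0, 0.1]

```text
time: 15.65
tool_pos: [0.4549, -0.0659, 0.0893]
tcp_rot: [-1.536, -0.396, 0.385]
wrist_force: [-5.6, -5.9, 9.3]
width: 0.202
```

```bash
python3 arc.py
```

```text
foot 0.02961360708263036 r 0.04970733592683866 ang 138.22978997499936 wheel rad 1.036205642536806 az 28.552049149994083
F [-5.5857 -5.8861  9.2953] Frad 0.24491311607462946 Fcw -8.110882778724198 tilt [0.3886 0.0562]
tan in tool x,z [np.float64(0.9415819847581277), np.float64(0.3367429242039136)] rad(out) in tool [np.float64(-0.33672252028204863), np.float64(0.9415936172500461)]
```

Request:
jog_arm:
  increments:
    - [-0.0008, 0.0003, -0.0003, 0, -0.01, 0, 0.1]
    - [-0.0008, 0.0006, -0.0003, 0, -0.01, 0, 0.1]

```text
time: 15.9
tool_pos: [0.4538, -0.067, 0.0886]
tcp_rot: [-1.533, -0.411, 0.4]
wrist_force: [-1.8, -2.9, 2.2]
width: 0.198
```

```bash
python3 arc.py
```

```text
foot 0.028932805798919367 r 0.04977937602580768 ang 140.06244224387913 wheel rad 1.0042198264007096 az 29.664571230186233
F [-1.7772 -2.8709  2.1854] Frad -0.48029495228178126 Fcw -3.3421637186722863 tilt [0.3895 0.0793]
tan in tool x,z [np.float64(0.9372745813209632), np.float64(0.3485497605312781)] rad(out) in tool [np.float64(-0.34852964888100485), np.float64(0.9372877846596241)]
```

Request:
jog_arm:
  increments:
    - [0, 0.001, 0, 0, 0, 0, 0.1]
    - [0, 0.001, 0, 0, 0, 0, 0.1]

```text
time: 16.15
tool_pos: [0.4536, -0.0672, 0.0865]
tcp_rot: [-1.533, -0.411, 0.401]
wrist_force: [-2.8, -4.5, 3.1]
width: 0.198
```

```bash
python3 arc.py
```

```text
foot 0.02678082046577543 r 0.04980364393613064 ang 140.36761184794952 wheel rad 0.9988936120326739 az 29.654961516049084
F [-2.8417 -4.4704  3.0977] Frad -0.6629608053959894 Fcw -5.255497043701875 tilt [0.3629 0.053 ]
tan in tool x,z [np.float64(0.9353493345326056), np.float64(0.35369340596699933)] rad(out) in tool [np.float64(-0.35367508371972944), np.float64(0.9353585127774154)]
```

Request:
jog_arm:
  increments:
    - [0, 0.001, 0, 0, 0, 0, 0.1]
    - [0, 0.001, 0, 0, 0, 0, 0.1]

```text
time: 16.4
tool_pos: [0.4535, -0.0674, 0.0842]
tcp_rot: [-1.534, -0.41, 0.401]
wrist_force: [-3.5, -4.2, 2.8]
width: 0.196
```

```bash
python3 arc.py
```

```text
foot 0.024480725341178955 r 0.04977376677105724 ang 140.60745757531845 wheel rad 0.9947075143932453 az 29.63775065963039
F [-3.5258 -4.2363  2.7793] Frad 0.036338579453770455 Fcw -5.511460419004568 tilt [0.3451 0.0323]
tan in tool x,z [np.float64(0.9337555795205883), np.float64(0.3578860053617086)] rad(out) in tool [np.float64(-0.35786886370420196), np.float64(0.933761968736428)]
```

Smooth, about 3 N. Carrying on down.

Request:
jog_arm:
  increments:
    - [0, 0.0012, 0, 0, 0, 0, 0.1]
    - [0, 0.0012, 0, 0, 0, 0, 0.1]
    - [0, 0.0012, 0, 0, 0, 0, 0.1]

```text
time: 16.77
tool_pos: [0.4535, -0.0674, 0.0802]
tcp_rot: [-1.534, -0.41, 0.401]
wrist_force: [-2.8, -3.7, 2.6]
width: 0.201
```

Request:
jog_arm:
  increments:
    - [0, 0.0012, 0, 0, 0, 0, 0.1]
    - [0, 0.0012, 0, 0, 0, 0, 0.1]

```text
time: 17.02
tool_pos: [0.4535, -0.0675, 0.0776]
tcp_rot: [-1.534, -0.41, 0.401]
wrist_force: [-2.9, -4.5, 2.9]
width: 0.194
```

```bash
python3 arc.py
```

```text
foot 0.01790038246409434 r 0.04978694274228518 ang 140.6876903587059 wheel rad 0.9933071881550948 az 29.626550584867296
F [-2.9187 -4.5397  2.8639] Frad -0.6178894716853738 Fcw -5.361484341199302 tilt [0.3293 0.0277]
tan in tool x,z [np.float64(0.9331847016567033), np.float64(0.35937473273895015)] rad(out) in tool [np.float64(-0.3593590376321667), np.float64(0.933190194602379)]
```

Request:
jog_arm:
  increments:
    - [0, 0.001, 0, 0, 0, 0, 0.1]
    - [0, 0.001, 0, 0, 0, 0, 0.1]
    - [0, 0.0008, 0, 0, 0, 0, 0.1]

```text
time: 17.4
tool_pos: [0.4535, -0.0675, 0.0746]
tcp_rot: [-1.534, -0.41, 0.401]
wrist_force: [-3.7, -4.7, 3.3]
width: 0.198
```

Request:
jog_arm:
  increments:
    - [0, 0.0005, 0, 0, 0, 0, 0.1]
    - [0, 0.0005, 0, 0, 0, 0, 0.1]

```text
time: 17.65
tool_pos: [0.4535, -0.0675, 0.0735]
tcp_rot: [-1.534, -0.41, 0.401]
wrist_force: [-4.0, -4.7, 6.2]
width: 0.196
```

Request:
jog_arm:
  increments:
    - [0, 0.0005, 0, 0, 0, 0, 0.1]
    - [0, 0.0005, 0, 0, 0, 0, 0.1]

```text
time: 17.9
tool_pos: [0.4536, -0.0675, 0.0735]
tcp_rot: [-1.533, -0.409, 0.401]
wrist_force: [-4.8, -2.7, 8.3]
width: 0.194
```

Request:
jog_arm:
  increments:
    - [-0.0007, -0.0003, -0.0003, 0, 0, 0, 0.1]
    - [-0.0004, 0, -0.0002, 0, 0, 0, 0.1]

```text
time: 18.15
tool_pos: [0.4529, -0.0682, 0.0736]
tcp_rot: [-1.533, -0.41, 0.401]
wrist_force: [-1.8, -3.8, 2.1]
width: 0.197
```

```bash
python3 arc.py
```

```text
foot 0.0138819369009298 r 0.049787830378877775 ang 141.75922288347203 wheel rad 0.9746054175557182 az 29.609038067278487
F [-1.8079 -3.7997  2.1083] Frad -0.9319144171480388 Fcw -4.103351124398652 tilt [0.3182 0.0684]
tan in tool x,z [np.float64(0.9261851442426665), np.float64(0.3770436704533642)] rad(out) in tool [np.float64(-0.3770301198337898), np.float64(0.9261939106203907)]
```

Request:
jog_arm:
  increments:
    - [-0.0005, 0, -0.0002, 0, 0, 0, 0.1]
    - [-0.0005, 0, -0.0002, 0, 0, 0, 0.1]
    - [-0.0004, 0, -0.0002, 0, 0, 0, 0.1]

```text
time: 18.52
tool_pos: [0.4521, -0.0692, 0.0736]
tcp_rot: [-1.532, -0.41, 0.4]
wrist_force: [-2.9, -2.3, 1.8]
width: 0.195
```

```bash
python3 arc.py
```

```text
foot 0.013882129106822419 r 0.04983405447719982 ang 143.26665212947287 wheel rad 0.948295813972148 az 29.59513026232173
F [-2.8525 -2.2756  1.8465] Frad 0.9250754283832661 Fcw -3.529817689290076 tilt [0.332  0.1019]
tan in tool x,z [np.float64(0.9158462328023205), np.float64(0.4014993838305363)] rad(out) in tool [np.float64(-0.4014855813099883), np.float64(0.9158583500943692)]
```

Request:
jog_arm:
  increments:
    - [-0.0005, 0, -0.0002, 0, 0, 0, 0.1]
    - [-0.0004, 0, -0.0002, 0, 0, 0, 0.1]

```text
time: 18.77
tool_pos: [0.4519, -0.0695, 0.0736]
tcp_rot: [-1.532, -0.41, 0.398]
wrist_force: [-0.8, -0.3, 1.1]
width: 0.198
```

```bash
python3 arc.py
```

```text
foot 0.013898588000093096 r 0.04978984078424222 ang 143.6042734318012 wheel rad 0.9424032106216474 az 29.55385179607281
F [-0.8473 -0.2776  1.0769] Frad 0.5173317952750977 Fcw -0.7261848934665157 tilt [0.3965 0.1714]
tan in tool x,z [np.float64(0.9131615120674498), np.float64(0.4075458478337342)] rad(out) in tool [np.float64(-0.40752897801798843), np.float64(0.9131843862716128)]
```

Load is now on the lock ring; release.

Request:
jog_arm:
  increments:
    - [0, 0, 0, 0, 0, 0, 0.22]
    - [0, 0, 0, 0, 0, 0, 0.28]
    - [0, 0, 0, 0, 0, 0, 0.38]
    - [0, 0, 0, 0, 0, 0, 0.38]
  force: 20

```text
time: 19.27
tool_pos: [0.4528, -0.0687, 0.0736]
tcp_rot: [-1.531, -0.411, 0.396]
wrist_force: [-0.4, 0.0, 0.0]
width: 0.379
```

Request:
jog_arm:
  increments:
    - [0, -0.01, 0, 0, 0, 0, 0.38]
    - [0, -0.02, 0, 0, 0, 0, 0.38]
    - [0, -0.03, 0, 0, 0, 0, 0.4]
    - [0, -0.03, 0, 0, 0, 0, 0.4]
    - [0, -0.04, 0, 0, 0, 0, 0.4]
    - [0, -0.04, 0, 0, 0, 0, 0.4]
    - [0, 0, 0, 0, 0, 0, 0.4]

```text
time: 20.15
tool_pos: [0.4515, -0.0693, 0.2529]
tcp_rot: [-1.532, -0.414, 0.394]
wrist_force: [-0.1, -0.4, -0.6]
width: 0.402
```

```bash
python3 look.py pics/l3.png; python3 - <<'E'
from h import *
p=read_camera('side')
for n,z in (('pin_handle',.075),('hub',.048),('hex_cup',0),('timer',0),('blue_cup',0)):
  print(n,[(r['p'],r['location'],at_z(p,r['location'],z)) for r in spotter.spot_point(p,n)[:1]])
E
```

```text
[ 0.4515 -0.0693  0.2529] [-0.0565 -0.3907 -0.5639] [-0.0028 -0.027   0.052 ] 0.40246035805226515
tip proj [379.9499 194.1424] [(0.75, [370.0, 270.2])]
crop origin 325 191
from [ 0.4492 -0.0689  0.249 ] az 29.5 turn 60.5
[-0.0264, 0.1287, -0.0377, 0.002, -1.056, 0.008, 0.1],
pin_handle [(0.64, [372.6, 246.3], array([ 0.45418841, -0.07280422,  0.075     ]))]
hub [(0.62, [355.4, 242.8], array([ 0.49478527, -0.10905898,  0.048     ]))]
hex_cup []
timer [(0.97, [371.8, 358.7], array([0.40593493, 0.13101628, 0.        ]))]
blue_cup [(0.8, [227.8, 296.9], array([0.69578942, 0.07319154, 0.        ]))]
```

View pics/l3.png

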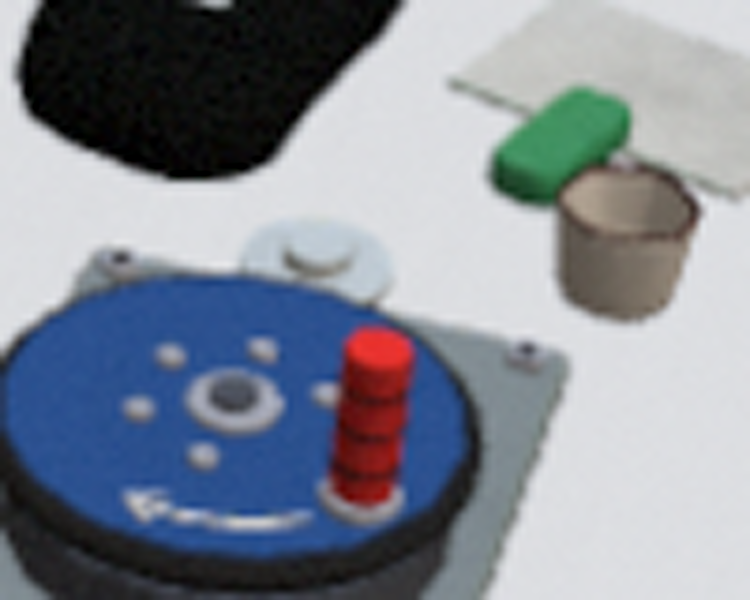

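```bash
python3 - <<'E'
from h import *
p=read_camera('side')
for z in (.050,.052,.098): print(z,(proj(p,[.453,-.069,z])-[325,191])*7.5)
q=read_camera('side')
m=[spotter.spot_point(x,'pin_handle')[0]['location'] for x in (p,q)];print(m, readout.read_state()['wrist_force'])
bot.finish_job()
E
```

```text
0.05 [349.47227258 500.88150645]
0.052 [350.1901177  494.84231718]
0.098 [367.17241668 351.26454148]
[[373.2, 249.0], [373.9, 248.6]] [-0.08936779 -0.06074521  0.33487335]
the job is handed in; nothing more can be done
```

The red pin is fully home in the lock ring with its collar down on the wheel. It alone holds the tension wheel back, and the job has been handed in at about 20 s of the 64 s.

- **Steps:** I gripped the pin in its stand and put it through the wheel's hole with almost no force. I then turned the wheel clockwise with the foot lightly on the ring.
- **Finding the hole:** The foot began to drop near 0.95 rad. I overshot slightly, to about 1.04 rad, and met the far edge with about 9 N, so I backed off a little and the pin dropped in at about 1.0 rad.
- **Seating:** It went down on about 3 N until the collar stopped it, with 8 N at the very end. Foot height at the stop was about 14 mm, as it should be. I eased the spring load onto the lock ring before opening the fingers and lifting clear.
- **Last checks:** With the gripper 180 mm clear, the picture shows the pin upright in the turned wheel, collar on its face. The collar's row in the picture matched the fully-home height, though it lay about 2 pixels to one side of where I predicted. The pin stayed put in two later pictures.
- **Other things:** The timer and blue cup were found where they started. The network missed the hex cup, but it is in its place in the picture, and so is as much of the seaweed pack as shows. The peak wrist force I saw was about 12 N, on first contact with the ring.

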